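# Weigh an unmarked transformer on the two-pan balance

## Task

The rating of the unmarked transformer is to be judged by its weight. Leave it untouched in its pan and set steel weights from the bench gently and upright into the empty pan of the balance, adding or taking back, until the beam comes to rest level, with the pointer between the two marks. Leave the weights that are not needed standing on the bench clear of the balance, and do not disturb the other things.

Things in the scene. Friction and masses are not known exactly. Their poses are not given: they have to be found in the camera images.
- balance: Two-pan bench balance, fixed to the bench, grey base 100 x 290 mm. Origin: centre of its underside. y runs along the beam towards the transformer's pan, x away from the robot. A pointer rises from the beam's pivot (62 mm above the bench) before a white plate, 136 to 180 mm up, with two short dark marks 13 mm apart (the same at the back).
- beam (a joint): Tilt of the beam, rad: 0 = level, positive = the transformer's side is down; stops at -0.2 and +0.2, starts at +0.2. Between the stops the tilt is in proportion to the difference of weight, about 0.09 rad for 100 g, and settles in about 1 s. Within -0.055 to +0.055 (about 60 g) it counts as level and the pointer stands between the marks.
- weigh_pan: The empty aluminium pan at the balance's -y end (the robot's right): 140 mm (x) by 104 mm (y), rim 4 mm high, 3 mm thick. Origin: its pivot, 115 mm from the balance's centre; its floor lies 30 mm above. It stays horizontal and sinks freely under load: floor 92 mm above the bench when level, 115 at the start. Where a weight stands in it does not alter the reading; a row of three along x fits.
- part_pan: The same kind of pan at the other end of the beam (+y side), holding the transformer. Origin: its pivot; its floor lies 30 mm above.
- transformer: Small mains transformer, about 67 x 50 x 50 mm, of unknown weight between 420 and 730 g, standing in part_pan. Origin: on its underside, within 12 mm of the middle.
- weight_400: 400 g plain steel weight, upright: round body 48 mm in diameter and 24 mm high, a 12 mm neck, and a round knob 20 mm in diameter and 18 mm high on top; 68 mm tall in all. Origin: centre of its underside; the knob's centre is 59 mm above it. Starts standing on the bench in front of the balance, in any of three places in a row.
- weight_200: 200 g plain steel weight, upright: round body 38 mm in diameter and 18 mm high, a 12 mm neck, and a round knob 20 mm in diameter and 18 mm high on top; 64 mm tall in all. Origin: centre of its underside; the knob's centre is 55 mm above it. Starts standing on the bench in front of the balance, in any of three places in a row.
- weight_100: 100 g plain steel weight, upright: round body 32 mm in diameter and 11 mm high, a 12 mm neck, and a round knob 20 mm in diameter and 18 mm high on top; 60 mm tall in all. Origin: centre of its underside; the knob's centre is 51 mm above it. Starts standing on the bench in front of the balance, in any of three places in a row.
- solder_reel: Bystander: reel of solder, 52 mm in diameter, 40 mm high, standing on the bench right of the balance. Origin: centre of its underside.
- long_pliers: Bystander: pliers with blue handles, 145 x 50 x 11 mm, lying on the bench left of the weights. Origin: centre of its underside.
Mind the look-alikes: they are no part of the job. What is shaped like the weight_100 but blue, purple or red is not meant.

How it is judged:
At the end, for the whole second after the job is handed in: The beam is at rest level (joint within 0.055 rad of 0, under 0.03 rad/s); the transformer stands in its own pan; at least one weight stands in weigh_pan, and every weight is at rest and upright (within 0.12 rad), either inside weigh_pan on its floor or standing on the bench clear of the balance (value of joint beam between -0.055 and 0.055 rad and velocity of joint beam between -0.03 and 0.03 rad/s and x of transformer in the frame of part_pan between -0.066 and 0.066 m and y of transformer in the frame of part_pan between -0.05 and 0.05 m and z of transformer in the frame of part_pan between 0.026 and 0.036 m and ((x of weight_400 in the frame of weigh_pan between -0.066 and 0.066 m and y of weight_400 in the frame of weigh_pan between -0.05 and 0.05 m and z of weight_400 in the frame of weigh_pan between 0.026 and 0.036 m) or (x of weight_200 in the frame of weigh_pan between -0.066 and 0.066 m and y of weight_200 in the frame of weigh_pan between -0.05 and 0.05 m and z of weight_200 in the frame of weigh_pan between 0.026 and 0.036 m) or (x of weight_100 in the frame of weigh_pan between -0.066 and 0.066 m and y of weight_100 in the frame of weigh_pan between -0.05 and 0.05 m and z of weight_100 in the frame of weigh_pan between 0.026 and 0.036 m)) and angle between each of weight_400, weight_200, weight_100's own z axis and vertical below 0.12 rad and linear speed of each of weight_400, weight_200, weight_100 below 0.02 m/s and ((x of weight_400 in the frame of weigh_pan between -0.066 and 0.066 m and y of weight_400 in the frame of weigh_pan between -0.05 and 0.05 m and z of weight_400 in the frame of weigh_pan between 0.026 and 0.036 m) or (height (world z) of weight_400 below 0.004 m and contact force between weight_400 and balance below 0.1 N)) and ((x of weight_200 in the frame of weigh_pan between -0.066 and 0.066 m and y of weight_200 in the frame of weigh_pan between -0.05 and 0.05 m and z of weight_200 in the frame of weigh_pan between 0.026 and 0.036 m) or (height (world z) of weight_200 below 0.004 m and contact force between weight_200 and balance below 0.1 N)) and ((x of weight_100 in the frame of weigh_pan between -0.066 and 0.066 m and y of weight_100 in the frame of weigh_pan between -0.05 and 0.05 m and z of weight_100 in the frame of weigh_pan between 0.026 and 0.036 m) or (height (world z) of weight_100 below 0.004 m and contact force between weight_100 and balance below 0.1 N))); the robot touches nothing.
It fails at once if the transformer is touched by the robot (over 2 N) (contact force between any of the arm, the fingers and transformer above 2 N).
It fails at once if a weight is dropped or banged into the pan (over 30 N) (contact force between any of weight_400, weight_200, weight_100 and weigh_pan above 30 N).
It fails at once if a weight is put into the transformer's pan (contact force between any of weight_400, weight_200, weight_100 and part_pan above 0.3 N).
It fails at once if a bystander (solder reel, pliers) is moved more than 20 mm (distance of any of solder_reel, long_pliers from where it was at the start of the episode above 0.02 m).
It also fails if it takes over 70 s, if anything falls off the work surface, if the arm or the gripper's body presses on something with over 40 N, if the wrist force passes 120 N, or if a joint passes its speed limit or range.

## Robot

A 6-joint arm with a two-finger parallel gripper is mounted at the origin on a cart in front of the work surface, level with it; the furniture and walls round the work are solid. World frame = base frame: x ahead of the robot, y to its left, z up, the work surface at z = 0. Lengths are in m, angles in rad, forces in N, time in s.
With the tool pointing down it reaches from about 0.275 to 0.75 m from the base axis. Payload 10.2 kg.
Tool frame: the origin (TCP) lies at the very end of the fingers, on their centre line; the grasp point (between the pads) lies 19 mm behind it (robot.grip_point_offset is the distance from the TCP to the grasp point, in m); z points along the fingers, y is the line along which they close (so a half turn about z gives the same grasp; the last joint's range is limited). The gripper opens to 85 mm and grips with 20 to 120 N. Pads are 22 mm wide; open, the fingers measure 114 mm over their backs; the gripper's body (76 mm by 85 mm) begins 54 mm behind the grasp point. The pads swing forward as they close: fully open they stand 13 mm farther back than shut.
Start: joints at [-1.452, 0.313, 1.498, -0, 1.331, -0.223], TCP at [0.176, -0.495, 0.231] pointing down, gripper open.
Joint ranges: [-2.94, 2.94], [-0.97, 2.17], [0.19, 2.56], [-1.23, 4.37], [0.02, 3.11], [-2.88, 2.88]. Speed limits (rad/s): [2.39, 2.39, 3.01, 3.14, 3.14, 3.14].

## Interface

Orientations are given as a unit quaternion [x, y, z, w].
In Python, from plant import robot gives the robot as it stands. The module is installed in compiled form; this text tells all that it offers.
- The arm moves only by the shell command python3 -m inch 'ROWS' [FORCE]. ROWS is JSON, a list of rows, each a list of 3 entries, a list of its own where there are three numbers: the opening, from 0 (shut) to 1 (fully open), then the shift along the tool's x, y, z in m, then the turn about the tool's z in degrees. A call has 1 to 12 rows; each row shifts and turns the commanded pose from where the row before left it, along the tool's axes as they then stand; what a row does not reach is not made up. A row lasts 1/8 s, in which the tool goes at most 62.5 mm and 10.7 degrees, less where a joint would pass 70% of its speed; a pose out of reach is approached as far as the arm can. A call with a gripper value outside its range is refused whole. The fingers move at their own pace and stop on an object; FORCE is the grip in N (left out, the last holds). Time passes only in rows, so rows that do not move let the fingers close. It gives the time, the measured TCP pose, the force, the opening and the grip force at its end, in the units of the state.
- robot.get_state(): the state, without advancing time (a new reading comes with each control period).
- robot.get_image(name): name is "scene" or "side" or "wrist"; returns (picture, depth): 420x560x3 uint8, blue, green, red; 420x560 float32, m along the optical axis (not along the pixel's ray), 0 where there is no reading.
- robot.calibration(name): a dict with "vertical_fov" (degrees; the focal length in pixels is half the picture's height over the tangent of half this angle, whatever the lens; pixels are square), "cx", "cy" (the principal point, pixels), "origin" and "orientation" of the camera in the world; the wrist camera has in their place "tool_from_camera" (4x4, takes a point from camera to tool coordinates, whose origin is the TCP and whose axes are the flange's). Camera axes: x right, y down, z forward; pixel columns grow to the right and rows downward; lengths in m; the calibration is good to about 2 mm. A picture is of the moment at which its call begins: read the wrist's pose just before it. calibration takes no time and is no camera call.
- robot.sign_off(): hands the job in; it is judged then, once.
Trained networks look in the newest picture that a camera, given by its name, has taken for a name from the list of things; names that differ only in an ending like _2 or _b are one class to them, and where a whole thing is asked for, a point or a joint stands for the part that bears it (a point fixed in the world has none). Each returns a list of dicts, best first, with "p" (0 to 1); they miss things now and then, are a little off and sometimes report something else, mostly with a low value. They report only what shows in the picture. A call takes as long as a camera call. They do not tell look-alikes from the thing itself.
- robot.boxes_of(label, camera): "location" ([column, row] in pixels, amid what is visible of it).
The state is a dict: "clock": time; "joint_positions": joint angles; "joint_velocities": joint speeds; "tau": joint torques, N m; "eef_pos": TCP position; "eef_rot": TCP orientation; "force": force on the tool from outside, world axes, zero at the start; "wrist_torque": the same for the moment, N m; "gripper_width": finger opening in m; "grasp_force": force on a finger pad.
Only numpy, scipy, OpenCV 4.12 (cv2) and the standard library are available. Lean on these libraries where they do the work, as an engineer would, in place of code of your own. Each camera call takes 0.05 s, during which the arm holds its last target. There are 200 camera calls.

## Working session

There is one attempt and no reset: what is moved stays moved. The work goes in short steps, Python scripts to look and compute and a shell command to move; the robot and the scene stay as the last step left them, time stands still between calls to the robot, and variables do not carry over. Pictures are saved under pics/ and viewed, at most 10 in all, crops included, and the job is handed in when it is done.

```bash
mkdir -p pics
cat > h.py <<'E'
import numpy as np, cv2
from scipy.spatial.transform import Rotation as R
from plant import robot
def cam(name):
    c=robot.calibration(name); s=robot.get_state()
    im,d=robot.get_image(name)
    if 'origin' in c:
        T=np.eye(4); o=np.array(c['orientation'])
        T[:3,:3]=o if o.shape==(3,3) else R.from_quat(o).as_matrix(); T[:3,3]=c['origin']
    else:
        W=np.eye(4); W[:3,:3]=R.from_quat(s['eef_rot']).as_matrix(); W[:3,3]=s['eef_pos']
        T=W@np.array(c['tool_from_camera'])
    f=im.shape[0]/2/np.tan(np.radians(c['vertical_fov'])/2)
    return im,d,T,f,c['cx'],c['cy']
def cloud(C):
    im,d,T,f,cx,cy=C
    v,u=np.indices(d.shape); P=np.stack([(u-cx)/f*d,(v-cy)/f*d,d],-1)
    return P@T[:3,:3].T+T[:3,3]
def proj(C,p):
    im,d,T,f,cx,cy=C; q=T[:3,:3].T@(np.array(p)-T[:3,3]); return q[0]/q[2]*f+cx,q[1]/q[2]*f+cy
E
python3 - <<'E'
from h import *
s=robot.get_state(); print(s['eef_pos'],R.from_quat(s['eef_rot']).as_matrix().round(3).tolist())
print({k:(v if not hasattr(v,'tolist') else v.tolist()) for k,v in robot.calibration('scene').items()})
for n in ['scene','side']:
    C=cam(n); P=cloud(C); cv2.imwrite(f'pics/{n}0.png',C[0])
    for l in ['balance','weigh_pan','part_pan','transformer','weight_400','weight_200','weight_100','solder_reel','long_pliers']:
        for b in robot.boxes_of(l,n)[:4]:
            u,v=b['location']; print(n,l,round(b['p'],2),int(u),int(v),P[int(v),int(u)].round(3))
E
```

```text
[ 0.1759375  -0.49435942  0.23075595] [[0.942, 0.335, -0.0], [0.335, -0.942, 0.001], [0.0, -0.001, -1.0]]
{'vertical_fov': 56.252667712484815, 'cx': 288.27732726724895, 'cy': 212.75673395692255, 'origin': [-0.0752666896069649, 0.14385806600101475, 0.622316950941829], 'orientation': [-0.47664581116213667, 0.772496759457535, -0.3594501430159576, 0.21645582000723299]}
scene balance 0.91 209 212 [ 0.629 -0.011  0.029]
scene weigh_pan 0.51 247 163 [ 0.656 -0.124  0.116]
scene part_pan 0.56 177 223 [0.571 0.071 0.074]
scene transformer 0.93 175 211 [0.574 0.069 0.104]
scene weight_400 0.76 345 238 [ 0.427 -0.258  0.014]
scene weight_400 0.61 372 254 [ 0.354 -0.277  0.022]
scene weight_400 0.53 321 224 [ 0.489 -0.232  0.016]
scene weight_400 0.5 344 208 [ 0.492 -0.294  0.039]
scene weight_200 0.76 345 238 [ 0.427 -0.258  0.014]
scene weight_200 0.61 372 254 [ 0.354 -0.277  0.022]
scene weight_200 0.53 321 224 [ 0.489 -0.232  0.016]
scene weight_200 0.5 344 208 [ 0.492 -0.294  0.039]
scene weight_100 0.76 345 238 [ 0.427 -0.258  0.014]
scene weight_100 0.61 372 254 [ 0.354 -0.277  0.022]
sce
[... 374 characters left out ...]
9 350 139 [0.594 0.046 0.121]
side weight_400 0.91 257 280 [ 0.489 -0.303  0.032]
side weight_400 0.7 268 188 [ 0.438 -0.056  0.032]
side weight_400 0.62 267 254 [ 0.484 -0.223  0.012]
side weight_400 0.55 236 256 [ 0.43  -0.252  0.023]
side weight_200 0.91 257 280 [ 0.489 -0.303  0.032]
side weight_200 0.7 268 188 [ 0.438 -0.056  0.032]
side weight_200 0.62 267 254 [ 0.484 -0.223  0.012]
side weight_200 0.55 236 256 [ 0.43  -0.252  0.023]
side weight_100 0.91 257 280 [ 0.489 -0.303  0.032]
side weight_100 0.7 268 188 [ 0.438 -0.056  0.032]
side weight_100 0.62 267 254 [ 0.484 -0.223  0.012]
side weight_100 0.55 236 256 [ 0.43  -0.252  0.023]
side long_pliers 0.73 251 164 [0.368 0.036 0.011]
```

Run:
```python
import cv2
a=cv2.imread('pics/scene0.png');b=cv2.imread('pics/side0.png')
cv2.imwrite('pics/s2.png',cv2.resize(a[90:390,130:530],(800,600),interpolation=cv2.INTER_CUBIC))
```

```text
(no output)
```

View pics/s2.png

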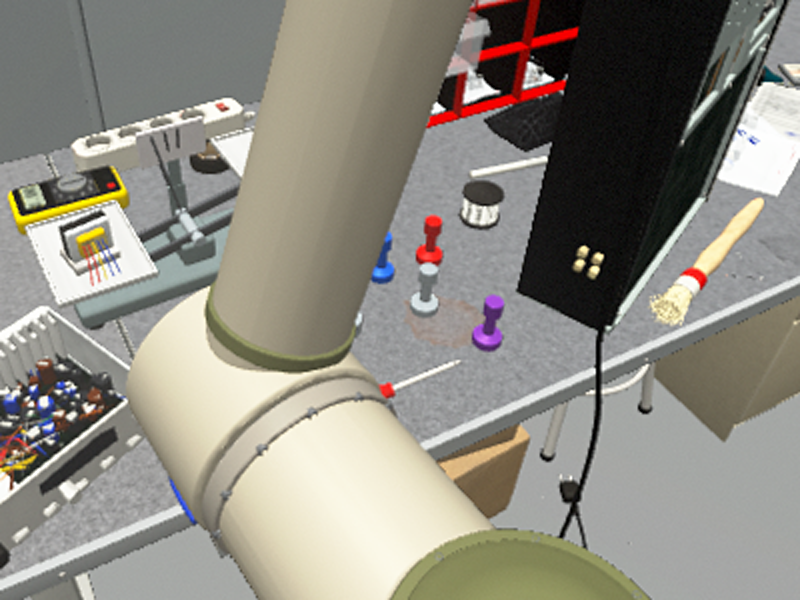

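View pics/side0.png

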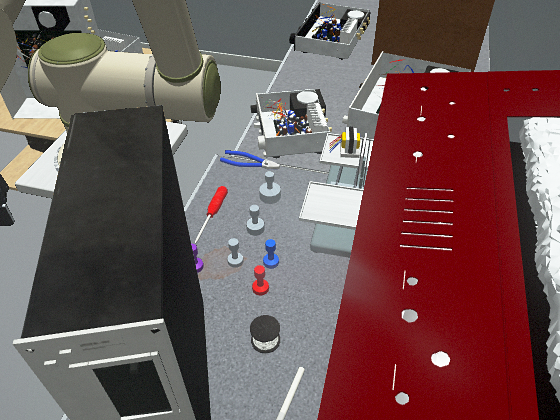

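The side view shows the steel weights at about (269,186) large, (255,220) medium and (235,252) small. The look-alikes are blue (271,253), red (260,280) and purple (197,260). The grey ones are the ones meant. Next I'll measure them and check the choice in a crop.

Run:
```python
from h import *
C=cam('side'); P=cloud(C); im=C[0]
print('cam',C[2][:3,3])
cv2.imwrite('pics/crop1.png',cv2.resize(im[130:310,180:380],(800,720))[:600])
for n,(u,v) in dict(w400=(269,186),w200=(255,220),w100=(235,252),blue=(271,253),red=(260,280),purple=(197,260)).items():
    q=P[v-25:v+20,u-16:u+17].reshape(-1,3); c=im[v-25:v+20,u-16:u+17].reshape(-1,3)
    q0=P[v,u]
    q=q[(np.hypot(*(q-q0)[:,:2].T)<.05)&(q[:,2]>-.02)]
    zt=np.percentile(q[:,2],99.5)
    k=q[(q[:,2]>zt-.006)]
    print(n,'ztop',zt.round(3),'knobtop',k.mean(0).round(4),len(k),'ext',np.ptp(k,axis=0).round(3))
for nm,z0,z1,x0,x1,y0,y1 in [('weigh',.110,.125,.45,.75,-.25,0),('redshelf',.25,1.5,.3,1.0,-.5,.3),('scope',.1,.6,.1,.6,-.8,-.2)]:
    m=(P[...,2]>z0)&(P[...,2]<z1)&(P[...,0]>x0)&(P[...,0]<x1)&(P[...,1]>y0)&(P[...,1]<y1)
    q=P[m]
    if len(q)==0: print(nm,'none');continue
    print(nm,len(q),q.min(0).round(3),q.max(0).round(3),np.median(q,0).round(3),cv2.minAreaRect(q[:,:2].astype(np.float32)*1000))
```

```text
cam [ 0.68894022 -0.83532474  0.7820759 ]
w400 ztop 0.071 knobtop [ 0.4401 -0.0527  0.0688] 56 ext [0.019 0.02  0.007]
w200 ztop 0.067 knobtop [ 0.4383 -0.1559  0.065 ] 59 ext [0.019 0.018 0.007]
w100 ztop 0.063 knobtop [ 0.4261 -0.2497  0.0606] 74 ext [0.019 0.023 0.006]
blue ztop 0.063 knobtop [ 0.4951 -0.2343  0.0606] 74 ext [0.02  0.021 0.006]
red ztop 0.063 knobtop [ 0.4935 -0.3006  0.0605] 88 ext [0.02  0.021 0.008]
purple ztop 0.063 knobtop [ 0.3588 -0.2812  0.0608] 33 ext [0.014 0.017 0.007]
weigh 2340 [ 0.54  -0.212  0.111] [ 0.648 -0.029  0.124] [ 0.595 -0.158  0.116] ((593.368408203125, -120.13529205322266), (106.06017303466797, 180.8302001953125), 1.295427680015564)
redshelf 33626 [ 0.301 -0.5    0.25 ] [0.941 0.3   0.518] [ 0.73  -0.421  0.477] ((771.8726806640625, -217.3387451171875), (991.42236328125, 448.1187744140625), 47.82086181640625)
scope 46961 [ 0.152 -0.695  0.1  ] [ 0.599 -0.2    0.536] [ 0.453 -0.599  0.43 ] ((361.56439208984375, -426.0487976074219), (513.4351806640625, 407.08233642578125), 81.74097442626953)
```

View pics/crop1.png

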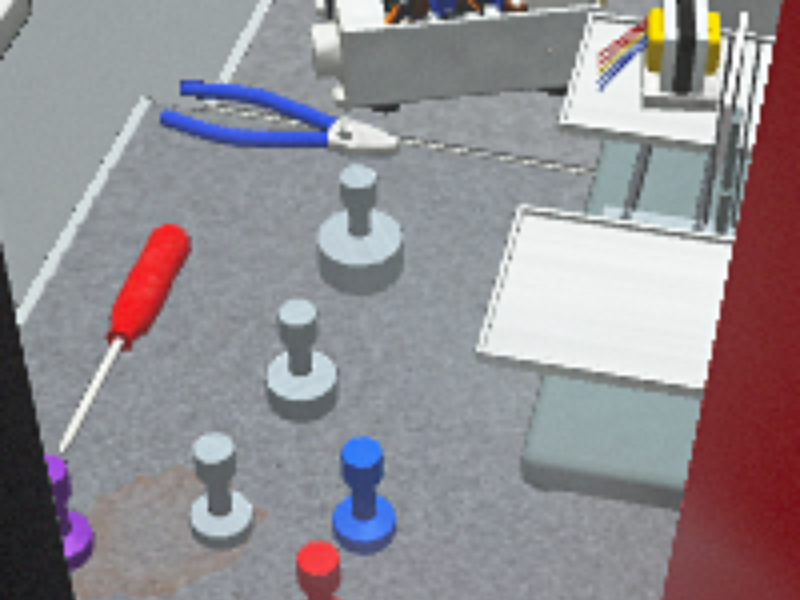

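The crop confirms grey large, medium and small at y ≈ -0.05, -0.16 and -0.25, each separate from the blue, red and purple ones. Now I'll map the obstacles and the pan edges.

Run:
```python
from h import *
A=[cloud(cam('side')).reshape(-1,3)]
Cs=cam('scene');A.append(cloud(Cs).reshape(-1,3))
# red cabinet / scope: max height map coarse from side only
q=A[0]; print('max z, rows x .3...95, cols y -.7...25')
print('      ',[round(y,2) for y in np.arange(-.7,.3,.1)])
for x in np.arange(.15,1.0,.05):
    r=[]
    for y in np.arange(-.7,.3,.1):
        m=(abs(q[:,0]-x)<.025)&(abs(q[:,1]-y)<.05)
        r.append(round(float(np.percentile(q[m,2],98)),2) if m.sum()>3 else None)
    print(round(x,2),r)
for i,q in enumerate(A):
    # pan rim+floor points
    m=(q[:,2]>.108)&(q[:,2]<.126)&(q[:,0]>.5)&(q[:,0]<.72)&(q[:,1]>-.24)&(q[:,1]<-.06)
    p=q[m]; print(i,m.sum(),p.min(0).round(3),p.max(0).round(3))
    # near edge line: for y-bins min x ; right edge: for x-bins min y
    for y in np.arange(-.2,-.08,.02):
        s=p[abs(p[:,1]-y)<.006]
        if len(s)>5: print('  y',round(y,2),'xmin',s[:,0].min().round(4),'xmax',s[:,0].max().round(4))
    for x in np.arange(.54,.68,.02):
        s=p[abs(p[:,0]-x)<.006]
        if len(s)>5: print('  x',round(x,2),'ymin',s[:,1].min().round(4),'ymax',s[:,1].max().round(4))
    b=q[(q[:,2]>.14)&(q[:,2]<.185)&(q[:,0]>.5)&(q[:,0]<.72)&(q[:,1]>-.1)&(q[:,1]<.03)]
    if len(b): print('plate',len(b),b.min(0).round(3),b.max(0).round(3))
```

```text
max z, rows x .3...95, cols y -.7...25
       [np.float64(-0.7), np.float64(-0.6), np.float64(-0.5), np.float64(-0.4), np.float64(-0.3), np.float64(-0.2), np.float64(-0.1), np.float64(-0.0), np.float64(0.1), np.float64(0.2)]
0.15 [None, None, 0.29, 0.32, None, None, None, 0.27, 0.0, 0.0]
0.2 [None, None, None, 0.53, 0.54, None, 0.43, 0.31, None, None]
0.25 [None, 0.0, None, 0.49, None, None, 0.44, 0.32, 0.27, None]
0.3 [None, None, 0.43, 0.43, None, 0.0, 0.43, 0.41, 0.27, 0.07]
0.35 [None, 0.43, 0.43, 0.43, 0.06, 0.02, 0.03, 0.01, 0.07, 0.07]
0.4 [0.43, 0.43, 0.43, 0.43, 0.05, 0.06, 0.03, 0.03, 0.07, 0.07]
0.45 [0.43, 0.43, 0.43, 0.43, 0.05, 0.07, 0.07, 0.07, 0.07, 0.08]
0.5 [0.43, 0.43, 0.43, 0.04, 0.06, 0.06, 0.0, 0.0, 0.09, 0.09]
0.55 [0.43, 0.43, 0.0, 0.04, 0.0, 0.12, 0.12, 0.08, 0.1, 0.09]
0.6 [None, None, 0.01, 0.01, 0.0, 0.12, 0.12, 0.12, 0.12, 0.09]
0.65 [0.47, 0.47, 0.47, 0.47, 0.47, 0.12, 0.18, 0.18, 0.07, 0.09]
0.7 [0.48, 0.48, 0.48, 0.48, 0.48, None, None, None, None, None]
0.75 [0.49, 0.49, 0.49, 0.49, 0.49, None, None, None, None, None]
0.8 [0.51, 0.51, 0.52, 0.52, 0.5,
[... 424 characters left out ...]
xmin 0.54 xmax 0.646
  y -0.1 xmin 0.5433 xmax 0.646
  x 0.54 ymin -0.2116 ymax -0.1059
  x 0.56 ymin -0.2118 ymax -0.1058
  x 0.58 ymin -0.2114 ymax -0.1043
  x 0.6 ymin -0.2097 ymax -0.1028
  x 0.62 ymin -0.2092 ymax -0.1038
  x 0.64 ymin -0.2078 ymax -0.1033
plate 154 [ 0.625 -0.082  0.14 ] [ 0.641 -0.007  0.185]
1 294 [ 0.594 -0.157  0.11 ] [ 0.683 -0.103  0.121]
  y -0.14 xmin 0.6478 xmax 0.6823
  y -0.12 xmin 0.6139 xmax 0.6801
  y -0.1 xmin 0.5939 xmax 0.6787
  x 0.6 ymin -0.1114 ymax -0.1055
  x 0.62 ymin -0.1231 ymax -0.1046
  x 0.64 ymin -0.1339 ymax -0.1041
  x 0.66 ymin -0.1464 ymax -0.1033
  x 0.68 ymin -0.1571 ymax -0.1026
plate 589 [ 0.624 -0.081  0.14 ] [ 0.636 -0.006  0.183]
```

Run:
```python
from h import *
a=cam('side')
q=np.concatenate([cloud(a).reshape(-1,3),cloud(cam('scene')).reshape(-1,3)]); 
def ext(n,m):
    p=q[m]; print(n,len(p)); 
    h=cv2.convexHull((p[:,:2]*1000).astype(np.float32)); print(cv2.approxPolyDP(h,15,True)[:,0].round().tolist(), p[:,2].min().round(2))
x,y,z=q.T
ext('scopetop',(z>.42)&(z<.445)&(y<-.3)&(x>.25)&(x<.62))
ext('red',(z>.455)&(z<.55)&(y<0.1)&(x>.6)&(x<1.3))
ext('redbody',(z>.1)&(z<.45)&(y<-.1)&(x>.66)&(x<1.5))
s=robot.get_state();T=np.array(robot.calibration('wrist')['tool_from_camera']).round(3);print(T.tolist())
```

```text
scopetop 30573
[[534.0, -647.0], [402.0, -359.0], [299.0, -400.0], [428.0, -694.0]] 0.42
red 71589
[[845.0, -277.0], [665.0, -284.0], [674.0, -707.0], [816.0, -671.0]] 0.46
redbody 16902
[[662.0, -103.0], [716.0, -732.0], [941.0, -1645.0], [949.0, -110.0]] 0.1
[[-0.0, -0.966, -0.26, 0.065], [1.0, -0.0, 0.001, 0.001], [-0.001, -0.26, 0.966, -0.142], [0.0, 0.0, 0.0, 1.0]]
```

```bash
python3 -m inch '[[0.6,[0,0,0],9.8],[0.6,[0,0,0],9.8],[0.6,[0.0035,-0.0485,0],0],[0.6,[0.0035,-0.0485,0],0],[0.6,[0.0035,-0.0485,0],0],[0.6,[0.0035,-0.0485,0],0],[0.6,[0.047,-0.033,0],0],[0.6,[0.047,-0.033,0],0],[0.6,[0.047,-0.033,0],0],[0.6,[0.037,-0.049,0],0],[0.6,[0.037,-0.049,0],0],[0.6,[0.036,-0.049,0],0]]' 40
```

```text
clock: 2.75
eef_pos: [0.4421, -0.0528, 0.2315]
eef_rot: [1.0, -0.0, 0.0, 0.0]
force: [0.5, -1.0, 0.1]
gripper_width: 0.0513
grasp_force: 0.0
```

```bash
cat >> h.py <<'E'
def knob(x,y,zlo,zhi,r=.025,name='wrist'):
    C=cam(name); P=cloud(C).reshape(-1,3)
    k=P[(P[:,2]>zlo)&(P[:,2]<zhi)&(np.hypot(P[:,0]-x,P[:,1]-y)<r)]
    if len(k)<5: print('no points',len(k)); return C
    (c,rad)=cv2.minEnclosingCircle(k[:,:2].astype(np.float32))
    e=robot.get_state()['eef_pos']
    print('knob n',len(k),'c',np.round(c,4),'r',round(rad,4),'ztop',np.percentile(k[:,2],98).round(4),'mean',k.mean(0).round(4),'tool dx',round(c[0]-e[0],4),'dy',round(e[1]-c[1],4),'tcp',np.round(e,4))
    return C
E
python3 - <<'E'
from h import *
C=knob(.440,-.053,.062,.075)
S=cam('side'); cv2.imwrite('pics/m1.png',np.hstack([cv2.resize(C[0],(400,300)),cv2.resize(S[0],(400,300))]))
E
```

```text
knob n 417 c [ 0.4403 -0.0525] r 0.0101 ztop 0.0693 mean [ 0.441  -0.0524  0.0675] tool dx -0.0042 dy 0.0049 tcp [ 0.4445 -0.0476  0.2314]
```

View pics/m1.png

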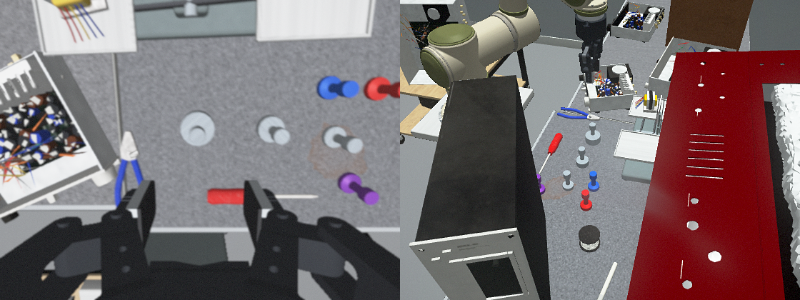

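Wrist view: the 400 g weight is below at (198,128), with its neighbours at (270,128) and (340,138). Going down on it.

```bash
python3 -m inch '[[0.6,[-0.004,0.005,0.04],0],[0.6,[0,0,0.05],0],[0.6,[0,0,0.05],0],[0.6,[0,0,0.04],0],[0.6,[0,0,0.01],0],[0.6,[0,0,0],0],[0,[0,0,0],0],[0,[0,0,0],0],[0,[0,0,0],0],[0,[0,0,0],0]]' 60
```

```text
clock: 4.1
eef_pos: [0.4378, -0.0599, 0.0422]
eef_rot: [1.0, -0.0, 0.001, 0.0]
force: [-0.1, 1.1, 7.0]
gripper_width: 0.0185
grasp_force: 58.6
```

```bash
python3 -m inch '[[0,[0,0,-0.01],0],[0,[0,0,-0.03],0],[0,[0,0,-0.05],0],[0,[0,0,-0.05],0],[0,[0,0,0],0],[0,[0,0,0],0]]'
python3 - <<'E'
from h import *
for i in range(4):
    C=cam('wrist'); s=robot.get_state(); print(s['eef_pos'].round(4) if hasattr(s['eef_pos'],'round') else s['eef_pos'], s['force'], s['gripper_width'],s['grasp_force'])
cv2.imwrite('pics/w400held.png',C[0])
E
```

```text
clock: 4.85
eef_pos: [0.4363, -0.0594, 0.1804]
eef_rot: [1.0, -0.0, -0.001, -0.0]
force: [-0.3, -0.5, -4.6]
gripper_width: 0.0176
grasp_force: 59.6
[ 0.4362 -0.0594  0.18  ] [ 0.05294851 -0.59745569 -3.9820248 ] 0.018391585323454723 59.55616562627256
[ 0.4363 -0.0594  0.1799] [-0.13474976 -0.64267271 -3.08599232] 0.0182468989044652 59.55725351348519
[ 0.4364 -0.0595  0.18  ] [ 0.10975796  0.31687721 -3.61153004] 0.0181376266843236 59.556467067450285
[ 0.4366 -0.0595  0.1802] [ 0.13258373  0.25732885 -3.42515747] 0.01826382223019348 59.55700688995421
```

View pics/w400held.png

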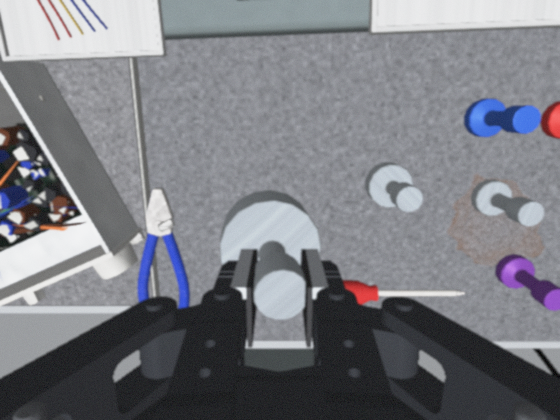

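Wrist view: the 400 g weight is held upright at (275,260) and the force reads about -3.9 N. Carrying it to the near part of the pan.

```bash
python3 -m inch '[[0,[0.03,0.02,-0.015],0],[0,[0.04,0.03,-0.005],0],[0,[0.04,0.03,0],0],[0,[0.022,0.0185,0],0],[0,[0,0,0],0],[0,[0,0,0],0],[0,[0,0,0],0]]'
python3 - <<'E'
from h import *
C=cam('wrist'); s=robot.get_state(); print(np.round(s['eef_pos'],4)); P=cloud(C)
q=P.reshape(-1,3); m=(q[:,2]>.108)&(q[:,2]<.124)&(abs(q[:,0]-.61)<.09)&(abs(q[:,1]+.157)<.065); p=q[m]
print(len(p),p.min(0).round(4),p.max(0).round(4))
p=p[p[:,2]>.117]; print(cv2.minAreaRect((p[:,:2]*1000).astype(np.float32)))
w=q[(q[:,2]>.17)&(q[:,2]<.19)&(np.hypot(q[:,0]-.572,q[:,1]+.158)<.04)];print('body',len(w),w.min(0).round(4),w.max(0).round(4))
E
```

```text
clock: 5.92
eef_pos: [0.5686, -0.1577, 0.2012]
eef_rot: [1.0, 0.0, -0.0, -0.0]
force: [0.3, 0.5, -3.5]
gripper_width: 0.0182
grasp_force: 59.7
[ 0.5687 -0.1578  0.2014]
33813 [ 0.5406 -0.2116  0.112 ] [ 0.684  -0.1031  0.1211]
((612.338134765625, -157.2218017578125), (140.0289764404297, 104.2176742553711), 2.0726981163024902)
body 4725 [ 0.5645 -0.1785  0.1701] [ 0.5957 -0.13    0.19  ]
```

```bash
python3 -m inch '[[0,[0,0,0.014],0],[0,[0,0,0.014],0],[0,[0,0,0.006],0],[0,[0,0,0.004],0],[0,[0,0,0.004],0],[0,[0,0,0.003],0],[0,[0,0,0],0],[0,[0,0,0],0]]'
```

```text
clock: 6.98
eef_pos: [0.5693, -0.1583, 0.1569]
eef_rot: [1.0, -0.0, 0.001, 0.0]
force: [-0.1, 1.2, -0.1]
gripper_width: 0.0178
grasp_force: 59.9
```

```bash
python3 -m inch '[[0.3,[0,0,0],0],[0.5,[0,0,0],0],[0.5,[0,0,0],0],[0.5,[0,0,-0.03],0],[0.5,[0,0,-0.05],0],[0.5,[-0.06,0.0,-0.01],0],[0.5,[-0.06,0,0],0],[0.5,[0,0,0],0],[0.5,[0,0,0],0],[0.5,[0,0,0],0]]'
python3 - <<'E'
from h import *
for n in ['side','scene']:
    C=cam(n); q=cloud(C).reshape(-1,3)
    for nm,cy in (('weigh',-.157),('part',.07)):
        m=(q[:,2]>.06)&(q[:,2]<.13)&(abs(q[:,0]-.612)<.06)&(abs(q[:,1]-cy)<.045); p=q[m]
        if len(p)>20:
            h,e=np.histogram(p[:,2],bins=np.arange(.06,.13,.002)); i=np.argsort(h)[-3:]; print(n,nm,len(p),[(e[j].round(3),int(h[j])) for j in i])
    cv2.imwrite(f'pics/a_{n}.png',cv2.resize(C[0][110:260,100:400] if n=='scene' else C[0][100:250,180:480],(800,400),interpolation=cv2.INTER_CUBIC))
print(np.round(robot.get_state()['eef_pos'],4))
E
python3 -c "
import cv2,numpy as np
cv2.imwrite('pics/a2.png',np.vstack([cv2.resize(cv2.imread('pics/a_%s.png'%n),(600,300)) for n in('scene','side')]))"
```

```text
clock: 8.22
eef_pos: [0.4501, -0.1585, 0.2463]
eef_rot: [1.0, 0.0, 0.0, 0.0]
force: [0.1, -0.6, 0.2]
gripper_width: 0.0427
grasp_force: 0.0
side weigh 1347 [(np.float64(0.118), 79), (np.float64(0.114), 545), (np.float64(0.116), 575)]
side part 1016 [(np.float64(0.072), 54), (np.float64(0.068), 138), (np.float64(0.07), 231)]
scene weigh 797 [(np.float64(0.118), 15), (np.float64(0.116), 258), (np.float64(0.114), 416)]
scene part 1385 [(np.float64(0.118), 68), (np.float64(0.068), 303), (np.float64(0.07), 325)]
[ 0.4498 -0.1583  0.2461]
```

View pics/a2.png

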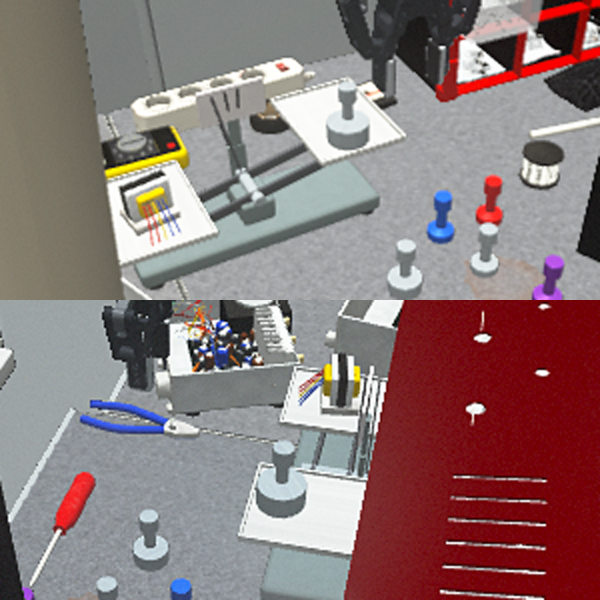

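The 400 g weight stands upright in the pan and the floor is still at 0.115 m, so the beam is against its stop. The transformer therefore weighs over about 620 g. Next is the 200 g.

Run:
```python
from h import *
knob(.438,-.156,.058,.072)
```

```text
knob n 361 c [ 0.4387 -0.1559] r 0.0101 ztop 0.0649 mean [ 0.4393 -0.156   0.0635] tool dx -0.0109 dy -0.0023 tcp [ 0.4497 -0.1582  0.2461]
```

```bash
python3 -m inch '[[0.6,[-0.011,-0.002,0.05],0],[0.6,[0,0,0.06],0],[0.6,[0,0,0.055],0],[0.6,[0,0,0.034],0],[0.6,[0,0,0.01],0],[0.6,[0,0,0],0],[0,[0,0,0],0],[0,[0,0,0],0],[0,[0,0,0],0]]'; python3 -m inch '[[0,[0,0,-0.01],0],[0,[0,0,-0.04],0],[0,[0,0,-0.06],0],[0,[0,0,-0.055],0],[0,[0,0,0],0],[0,[0,0,0],0],[0,[0,0,0],0]]'
```

```text
clock: 9.5
eef_pos: [0.4387, -0.1564, 0.0385]
eef_rot: [1.0, -0.0, 0.001, 0.001]
force: [-0.6, 2.6, 6.8]
gripper_width: 0.018
grasp_force: 58.3
clock: 10.38
eef_pos: [0.4375, -0.1559, 0.201]
eef_rot: [1.0, -0.0, -0.001, -0.001]
force: [-1.5, 0.2, -2.3]
gripper_width: 0.0177
grasp_force: 59.0
```

```bash
python3 -m inch '[[0,[0,0,-0.05],0],[0,[0.03,0,-0.005],0],[0,[0.05,0.001,0],0],[0,[0.055,0,0],0],[0,[0.0485,0,0],0],[0,[0,0,0],0],[0,[0,0,0],0],[0,[0,0,0],0]]'
python3 - <<'E'
from h import *
C=cam('wrist'); s=robot.get_state(); print(np.round(s['eef_pos'],4)); q=cloud(C).reshape(-1,3)
for n,a,b,x in (('held body',.217,.24,.62),('400 knob',.175,.19,.572),('400 body',.13,.145,.572)):
    w=q[(q[:,2]>a)&(q[:,2]<b)&(np.hypot(q[:,0]-x,q[:,1]+.158)<.035)]
    if len(w)>5: print(n,len(w),w.min(0).round(4),w.max(0).round(4))
E
```

```text
clock: 11.38
eef_pos: [0.6208, -0.1574, 0.2577]
eef_rot: [1.0, -0.0, -0.0, 0.0]
force: [-0.4, 0.4, -2.0]
gripper_width: 0.0179
grasp_force: 59.3
[ 0.6208 -0.1574  0.2579]
held body 2271 [ 0.6141 -0.1761  0.2198] [ 0.6397 -0.1389  0.24  ]
```

```bash
python3 -m inch '[[0,[0,0,0.03],0],[0,[0,0,0.03],0],[0,[0,0,0.022],0],[0,[0,0,0.01],0],[0,[0,0,0.005],0],[0,[0,0,0.004],0],[0,[0,0,0.004],0],[0,[0,0,0.002],0],[0,[0,0,0],0],[0,[0,0,0],0]]'
```

```text
clock: 12.68
eef_pos: [0.6216, -0.1573, 0.1505]
eef_rot: [1.0, -0.0, 0.0, 0.0]
force: [-1.3, -0.1, -1.3]
gripper_width: 0.018
grasp_force: 59.3
```

```bash
python3 -m inch '[[0,[0,0,0.003],0],[0,[0,0,0.003],0],[0,[0,0,0.002],0],[0,[0,0,0],0],[0,[0,0,0],0]]'
```

```text
clock: 13.3
eef_pos: [0.6216, -0.1572, 0.1423]
eef_rot: [1.0, -0.0, 0.0, -0.0]
force: [0.1, 0.2, -1.2]
gripper_width: 0.018
grasp_force: 59.4
```

```bash
python3 -m inch '[[0,[0,0,0.003],0],[0,[0,0,0.003],0],[0,[0,0,0],0],[0,[0,0,0],0]]'
python3 - <<'E'
from h import *
f=[]
for i in range(4): C=cam('side'); f.append(robot.get_state()['force'][2])
print(np.mean(f)); q=cloud(C).reshape(-1,3)
p=q[(q[:,2]>.08)&(q[:,2]<.13)&(abs(q[:,0]-.60)<.05)&(q[:,1]<-.185)&(q[:,1]>-.205)]; print(len(p),np.median(p[:,2]))
E
```

```text
clock: 13.8
eef_pos: [0.6216, -0.1572, 0.1363]
eef_rot: [1.0, -0.0, 0.0, -0.0]
force: [-0.5, -0.9, -0.2]
gripper_width: 0.0176
grasp_force: 59.4
0.13882596306513673
383 0.09911814475743153
```

```bash
python3 -m inch '[[0.3,[0,0,0],0],[0.4,[0,0,0],0],[0.4,[0,0,0],0],[0.4,[0,0,-0.03],0],[0.4,[0,0,-0.06],0],[0.4,[-0.04,0.0,-0.03],0],[0.4,[-0.06,0.04,0],0],[0.4,[-0.055,0.04,0],0],[0.4,[-0.04,0.01,0],0],[0.4,[0,0,0],0],[0.4,[0,0,0],0]]'
python3 - <<'E'
from h import *
for n in ['side','scene']:
    C=cam(n); q=cloud(C).reshape(-1,3)
    for nm,x0,x1,y0,y1 in (('weigh',.55,.65,-.205,-.185),('part',.56,.66,.09,.11)):
        p=q[(q[:,2]>.06)&(q[:,2]<.125)&(q[:,0]>x0)&(q[:,0]<x1)&(q[:,1]>y0)&(q[:,1]<y1)]
        if len(p): print(n,nm,len(p),np.median(p[:,2]).round(4))
    if n=='scene':
        u,v=map(int,proj(C,[.63,-.044,.16])); a=C[0][max(v-30,0):v+30,u-40:u+40]; cv2.imwrite('pics/ptr.png',cv2.resize(a,(800,600),interpolation=cv2.INTER_CUBIC))
knob(.426,-.25,.053,.068)
E
```

```text
clock: 15.38
eef_pos: [0.4395, -0.2386, 0.2565]
eef_rot: [1.0, -0.0, 0.0, 0.0]
force: [-0.3, 0.4, -0.0]
gripper_width: 0.0339
grasp_force: 0.0
side weigh 377 0.0974
side part 60 0.0892
scene weigh 151 0.0972
knob n 338 c [ 0.4263 -0.2499] r 0.0101 ztop 0.0611 mean [ 0.427  -0.2498  0.0594] tool dx -0.0134 dy 0.0117 tcp [ 0.4397 -0.2382  0.2561]
```

View pics/ptr.png

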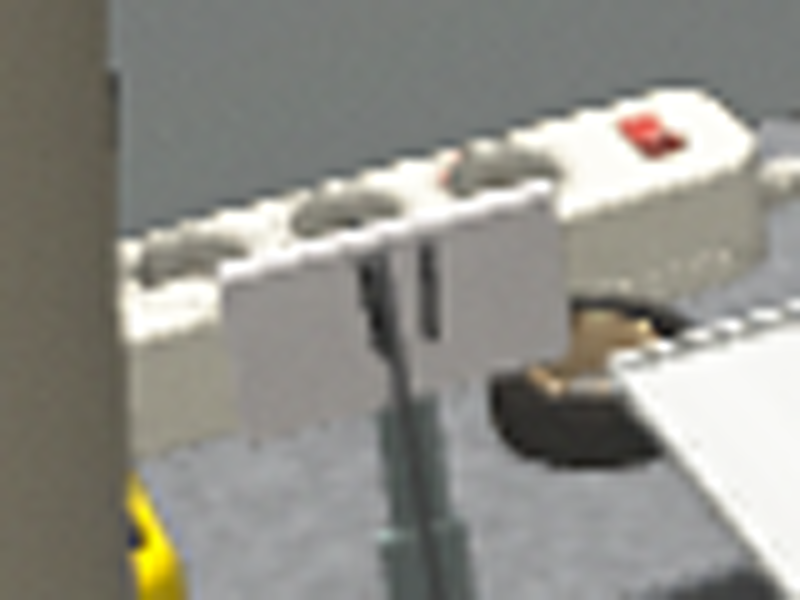

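The 400 and 200 leave the pointer by the left mark and the floor at about 0.097 m, which is close to the limit. I'll measure the tilt more exactly, using the bench and both pans as references.

```bash
python3 -m inch '[[0.6,[-0.013,0.012,0],0],[0.6,[0,0,0],0],[0.6,[0,0,0],0],[0.6,[0,0,0],0]]'
python3 - <<'E'
from h import *
c0=np.array([.6123,-.1572]); ax=np.array([1,.036]); ay=np.array([-.036,1])
def loc(q,c): d=q[:,:2]-c; return d@ax,d@ay
for n in ['side','scene']:
  for rep in range(2):
    C=cam(n); q=cloud(C).reshape(-1,3)
    def med(nm,m):
        p=q[m]
        if len(p)<10: print(n,nm,'few',len(p)); return
        lo,hi=np.percentile(p[:,2],[10,90]); print(n,nm,len(p),'med',np.median(p[:,2]).round(5),'10-90',lo.round(4),hi.round(4), 'top',np.percentile(p[:,2],98).round(4))
    u,v=loc(q,c0)
    med('weigh right',(q[:,2]>.07)&(q[:,2]<.13)&(abs(u)<.06)&(v<-.028)&(v>-.044))
    med('weigh left',(q[:,2]>.07)&(q[:,2]<.13)&(abs(u)<.06)&(v>.03)&(v<.044))
    u,v=loc(q,c0+.2285*ay)
    med('part near',(q[:,2]>.07)&(q[:,2]<.13)&(u<-.045)&(u>-.06)&(abs(v)<.044))
    med('part left',(q[:,2]>.07)&(q[:,2]<.13)&(abs(u)<.06)&(v>.032)&(v<.044))
    med('part right',(q[:,2]>.07)&(q[:,2]<.13)&(abs(u)<.06)&(v<-.032)&(v>-.044))
    med('bench',(abs(q[:,2])<.01)&(abs(q[:,0]-.5)<.02)&(abs(q[:,1]+.15)<.05))
    med('bench2',(abs(q[:,2])<.01)&(abs(q[:,0]-.6)<.03)&(abs(q[:,1]+.28)<.03))
E
```

```text
clock: 16.02
eef_pos: [0.4261, -0.2506, 0.2563]
eef_rot: [1.0, -0.0, 0.0, 0.0]
force: [0.2, -0.6, 0.5]
gripper_width: 0.0514
grasp_force: 0.0
side weigh right 310 med 0.09731 10-90 0.0958 0.0988 top 0.0997
side weigh left 95 med 0.09734 10-90 0.0961 0.0988 top 0.0995
side part near 148 med 0.08995 10-90 0.0881 0.1011 top 0.1077
side part left 49 med 0.08941 10-90 0.0879 0.0909 top 0.0915
side part right 112 med 0.0891 10-90 0.0878 0.0909 top 0.0917
side bench 624 med 0.001 10-90 -0.001 0.0029 top 0.0038
side bench2 823 med 0.00069 10-90 -0.0009 0.0025 top 0.0035
side weigh right 319 med 0.09732 10-90 0.0956 0.0991 top 0.1001
side weigh left 96 med 0.09743 10-90 0.0957 0.0991 top 0.1001
side part near 145 med 0.09003 10-90 0.088 0.1004 top 0.106
side part left 49 med 0.08934 10-90 0.0877 0.0913 top 0.0923
side part right 112 med 0.08942 10-90 0.0882 0.0908 top 0.0919
side bench 623 med 0.00088 10-90 -0.0009 0.0027 top 0.0037
side bench2 826 med 0.00072 10-90 -0.0011 0.0025 top 0.0036
scene weigh right 111 med 0.09726 10-90 0.0961 0.0985 top 0.099
scene weigh left 190 med 0.09701 10-90 0.0955 0.0984 top 0.0989
scene part near 18 med 0.08866 10-90 0.0878 0.0896 top 0.0901
scene part left few 0
scene part right 24 med 0.08866 10-90 0.0878 0.0898 top 0.0902
scene bench 529 med 0.00061 10-90 -0.0009 0.002 top 0.0028
scene bench2 338 med 0.00064 10-90 -0.0009 0.0021 top 0.0027
scene weigh right 109 med 0.09708 10-90 0.0961 0.0981 top 0.0985
scene weigh left 197 med 0.0971 10-90 0.0957 0.0983 top 0.0988
scene part near 18 med 0.0889 10-90 0.0878 0.0895 top 0.09
scene part left few 0
scene part right 24 med 0.0889 10-90 0.0878 0.0895 top 0.09
scene bench 531 med 0.00054 10-90 -0.0009 0.0018 top 0.0026
scene bench2 337 med 0.00065 10-90 -0.0009 0.0019 top 0.0028
```

The pan height difference of 8.2 mm over 230 mm gives a tilt of about +0.036 rad. That is steady and inside ±0.055, while adding the 100 g would bring it to about -0.05. One last look before handing in.

Run:
```python
from h import *
C=cam('side'); cv2.imwrite('pics/fin.png',cv2.resize(C[0][130:310,180:420],(800,600)))
```

```text
(no output)
```

View pics/fin.png

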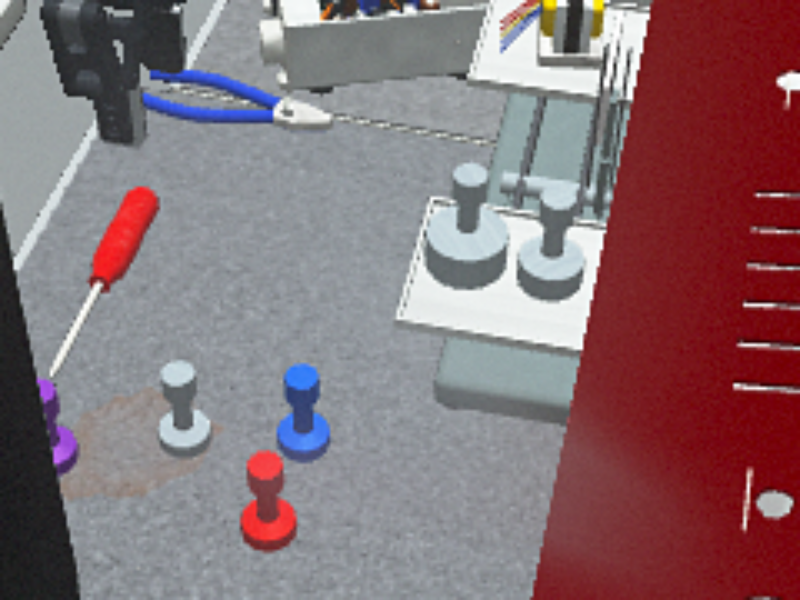

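The 400 g (467,240) and 200 g (550,260) stand upright in the pan. The 100 g (185,410) is on the bench and the gripper is clear of everything.

```bash
python3 -c "
from plant import robot
print(robot.sign_off())"
```

```text
the job is handed in; nothing more can be done
None
```

I handed the job in with the 400 g and 200 g weights upright in the pan and the beam steady at about +0.036 rad (inside ±0.055), so the transformer weighs roughly 640 g; the 100 g weight stayed on the bench, and the sign-off returned no verdict.

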